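Bring the marked spot of an instrument box under the bench drill

ROBOT

A 6-joint arm with a two-finger parallel gripper is mounted at the origin on the work surface. World frame = base frame: x ahead of the robot, y to its left, z up, the work surface at z = 0. Lengths are in m, angles in rad, forces in N, time in s.
With the tool pointing down it reaches from about 0.3 to 0.775 m from the base axis. Payload 14.6 kg.
Tool frame: the origin (TCP) lies where the fingers leave the gripper's body, on its centre line; the fingertips stand 97 mm ahead of it and the grasp point (between the pads) lies robot.grip_point_offset ahead of it (robot.grip_point_offset is the distance from the TCP to the grasp point, in m); z points along the fingers, y is the line along which they close (so a half turn about z gives the same grasp; the last joint's range is limited). The gripper opens to 94 mm and grips with 3 to 60 N. Pads are 16 mm wide; open, the fingers measure 119 mm over their backs; the gripper's body (75 mm by 177 mm) begins 78 mm behind the grasp point.
Start: joints at [1.123, 0.3, 1.521, -0, 1.321, -0.067], TCP at [0.204, 0.511, 0.303] pointing down, gripper open.
Joint ranges: [-3.03, 3.03], [-0.79, 2.21], [0.23, 2.52], [-1.04, 4.18], [0, 3.07], [-2.55, 2.55]. Speed limits (rad/s): [2.22, 2.22, 2.57, 3.14, 3.14, 3.14].

INTERFACE

Orientations are given as [roll, pitch, yaw] about the fixed x, y, z axes, in that order (R = Rz(yaw) Ry(pitch) Rx(roll)).
In Python, from workcell import robot gives the robot as it stands.
- The arm moves only by the tool carry_out, never from a script. Its argument "plan" is a list of rows, each a list of 3 entries, a list of its own where there are three numbers: the shift along the world's x, y, z normalised to -1 to 1, where 1 is 0.8 m, then the turn, a rotation vector about the world's x, y, z normalised to -1 to 1, where 1 is 360 degrees, then the opening, from 0 (shut) to 1 (fully open). A call has 1 to 12 rows; each row is the pose to reach, as a shift and turn from the pose commanded when the call began, turning the shorter way round; what a row does not reach only later rows make up. A row lasts 1/12 s, in which the tool goes at most 41.7 mm and 7.16 degrees, less where a joint would pass 70% of its speed; a pose out of reach is approached as far as the arm can. A call with a number of a shift or a turn outside -1 to 1 is refused whole. A call with a gripper value outside its range is refused whole. The fingers move at their own pace and stop on an object; "squeeze" is the grip in N (left out, the last holds). Time passes only in rows, so rows that repeat a pose let the fingers close. It gives the time, the measured TCP pose, the force, the opening and the grip force at its end, in the units of the state.
- robot.sense(): the state, without advancing time (a new reading comes with each control period).
- robot.snapshot(name): name is "side" or "top"; returns (picture, depth): 384x512x3 uint8, red, green, blue; 384x512 float32, m along the optical axis (not along the pixel's ray), 0 where there is no reading.
- robot.camera_info(name): a dict with "mtx" (3x3 intrinsics, pixels), "D" ([k1, k2, p1, p2, k3] as OpenCV has them; the pictures are not rectified), "cam_to_world" (4x4, takes a point from camera to world coordinates). Camera axes: x right, y up, looking along -z (the intrinsics and any distortion apply to the point x, -y, -z); pixel columns grow to the right and rows downward; lengths in m; the calibration is good to about 2 mm. A picture is of the moment at which its call begins. camera_info takes no time and is no camera call.
- robot.close_job(): hands the job in; it is judged then, once.
Trained networks look in the newest picture that a camera, given by its name, has taken for a name from the list of things; names that differ only in an ending like _2 or _b are one class to them, and where a whole thing is asked for, a point or a joint stands for the part that bears it (a point fixed in the world has none). Each returns a list of dicts, best first, with "conf" (0 to 1); they miss things now and then, are a little off and sometimes report something else, mostly with a low value. They report only what shows in the picture. A call takes as long as a camera call. They do not tell look-alikes from the thing itself.
- robot.search_frame(thing, camera): "at" ([column, row] in pixels, amid what is visible of it).
- robot.mark_of(thing, camera): "at" ([column, row] in pixels: a listed point, or the origin of a listed thing).
The state is a dict: "time_s": time; "qpos": joint angles; "qd": joint speeds; "effort": joint torques, N m; "ee_pos": TCP position; "tcp_rot": TCP orientation; "wrist_force": force on the tool from outside, world axes, zero at the start; "torque": the same for the moment, N m; "grip_width": opening from 0.0 (shut) to 1.0 (fully open); "gripper_force": force on a finger pad.
Only numpy, scipy, OpenCV 4.12 (cv2) and the standard library are available. Lean on these libraries where they do the work, as an engineer would, in place of code of your own. Each camera call takes 0.05 s, during which the arm holds its last target. There are 200 camera calls.

TASK

Get the instrument box ready for drilling: keep it flat on the bench and slide it in under the drill's belt cover until the bit points into the small scribed ring with the cross on its lid, then let go and back away. Do not bump the drill, and leave the solder spool, the bottle and the screwdriver where they are.

Things in the scene. Friction and masses are not known exactly. Their poses are not given: they have to be found in the camera images.
- box: Loose grey plastic instrument box with bare aluminium lid, about 0.4 kg: 130 mm long (x), 56 mm wide (y), 46 mm high. Origin at centre of underside, z up. Its +x end bears the scribed mark and starts pointing roughly towards the drill, to the robot's left; two plain dark holes (x -12, y +-13 mm) lie nearer its -x end, where it can be gripped across its 56 mm width.
- mark (a point): Centre of the scribed mark on top of the lid: a thin dark ring, 12 mm inside diameter, with a cross through it (arms 26 mm long). In the box frame it lies at x = +35 mm, y = +8 mm, z = 46 mm.
- drill: Small bench drill bolted to the bench. Origin on the bench straight below the bit, z up, x from the bit towards its column. Chuck 36 mm across, height 95 to 140 mm; collar 60 mm across, 140 to 175 mm; feed handle with 3 spokes at x 100, y -70 to -50 mm, height 97 to 213 mm; column 36 mm thick at x 170 mm on a round foot of 55 mm radius; motor of 42 mm radius at x 235 mm, from 75 mm up.
- bit_tip (a point): Point of the vertical drill bit (7 mm thick, 56 to 95 mm above the bench), straight above the drill's origin; 10 mm above the box's lid. Fixed.
- cover (a point): Centre of the belt cover's round nose, at its underside, on the bit axis, 175 mm above the bench. The grey cover, 175 to 240 mm high, has a nose of 95 mm radius, then is 150 mm wide back to drill x = 230 mm; a black cap 40 mm across marks the bit axis on top. It overhangs the work: an upright gripper does not fit, one leaning back 35 to 45 degrees away from the nose (to the robot's right) does.
- spool: Bystander: solder spool standing on a flange, 62 mm diameter, 46 mm high, origin under its centre.
- flask: Bystander: white plastic bottle with black cap, 56 mm diameter, 130 mm high, upright, origin under its centre.
- driver: Bystander: screwdriver lying on the bench, 180 mm long along its x axis.
Things that resemble listed ones, but are neither listed nor needed, are in the scene too. Leave any purple look-alike of the box alone.

How it is judged:
At the end, for the whole second after the job is handed in: The centre of the scribed ring is within 6 mm (horizontally) of the bit's axis, the bit pointing into the ring; the box lies flat on the bench (underside within 4 mm, tilt under 0.05 rad), released and at rest (horizontal distance between mark and bit_tip below 0.006 m and height (world z) of box below 0.004 m and angle between box's own z axis and vertical below 0.05 rad and linear speed of box below 0.01 m/s); the robot touches nothing.
It fails at once if the box is lifted more than 15 mm off the bench (height (world z) of box above 0.015 m).
It fails at once if the box is knocked against the drill (over 3 N) (contact force between box and drill above 3 N).
It fails at once if the robot bumps the drill (over 8 N) (contact force between any of the arm, the fingers and drill above 8 N).
It fails at once if the spool, the bottle or the screwdriver is moved more than 20 mm (distance of any of spool, flask, driver from where it was at the start of the episode above 0.02 m).
It also fails if it takes over 51 s, if anything falls off the work surface, if the arm or the gripper's body presses on something with over 40 N, if the wrist force passes 120 N, or if a joint passes its speed limit or range.

## Working session

There is one attempt and no reset: what is moved stays moved. The work goes in short steps, Python scripts to look and compute and a tool call to move; the robot and the scene stay as the last step left them, time stands still between calls to the robot, and variables do not carry over. Pictures are saved under pics/ and viewed, at most 10 in all, crops included, and the job is handed in when it is done.

Besides the shell and the picture viewer there is one more tool, called after ">>>" as name([rows], argument=value, ...), one row to a line, values as JSON. carry_out: Moves the arm, as the interface text tells. Its arguments: {"type":"object","properties":{"plan":{"type":"array"},"squeeze":{"type":"number"}},"required":["plan"]}

```bash
mkdir -p pics; ls; python3 - <<'E'
from workcell import robot
import cv2,numpy as np
print(robot.sense(), robot.grip_point_offset)
for n in("side","top"):
    p,d=robot.snapshot(n); cv2.imwrite(f"pics/{n}0.png",cv2.resize(p[:,:,::-1],(800,600)))
    np.savez(f"{n}0.npz",p=p,d=d)
    print(n,robot.camera_info(n))
    for t in("box","mark","bit_tip","cover","drill","spool","flask","driver"):
        print(t,[(np.round(r["at"],1).tolist(),round(r["conf"],2)) for r in robot.mark_of(t,n)])
E
```

```text
pics
{'time_s': 0.0, 'qpos': array([ 1.12340340e+00,  3.00475676e-01,  1.52158114e+00, -3.18758637e-05,
        1.32071893e+00, -6.66103166e-02]), 'qd': array([-0.00021495,  0.00069864, -0.00091738, -0.00034232, -0.00031648,
        0.00049678]), 'effort': array([-3.84825780e-04, -5.31809235e+01, -3.52741134e+01,  7.08858669e-02,
        2.44285382e-02, -1.56794345e-04]), 'ee_pos': array([0.20435213, 0.51046139, 0.30208374]), 'tcp_rot': array([-3.14041013e+00, -4.79411432e-05,  2.76081792e+00]), 'wrist_force': array([-0.04187458,  0.09054446, -0.11980313]), 'torque': array([ 0.05621097,  0.01670921, -0.04568837]), 'gripper_force': 0.0, 'grip_width': 0.9981958275926436} 0.0784
side {'mtx': array([[364.3205352 ,   0.        , 257.19987097],
       [  0.        , 364.3205352 , 192.97686522],
       [  0.        ,   0.        ,   1.        ]]), 'D': array([-0.08896499,  0.        ,  0.        ,  0.        ,  0.        ]), 'cam_to_world': array([[ 0.99569971,  0.06476145, -0.06624228,  0.45353689],
       [-0.08975826,  0.49746603, -0.86282733, -0.98267154],
       [-0.02292467,  0.865062
[... 617 characters left out ...]
       ]]), 'D': array([-0.06547708,  0.        ,  0.        ,  0.        ,  0.        ]), 'cam_to_world': array([[ 0.01476059,  0.99899588, -0.04230085,  0.45754831],
       [-0.99983605,  0.01430281, -0.01110423, -0.06459662],
       [-0.01048806,  0.04245782,  0.99904321,  1.23471048],
       [ 0.        ,  0.        ,  0.        ,  1.        ]])}
box [([290.1, 186.6], 0.91), ([271.0, 241.9], 0.84), ([336.0, 220.2], 0.84), ([377.6, 183.9], 0.66)]
mark [([376.1, 181.4], 0.94), ([274.8, 250.9], 0.85), ([339.2, 232.3], 0.71), ([285.8, 196.8], 0.7)]
bit_tip []
cover []
drill []
spool [([272.8, 137.2], 0.86)]
flask [([141.6, 221.0], 0.7), ([289.5, 188.0], 0.61)]
driver [([339.5, 159.0], 0.58)]
```

View pics/side0.png

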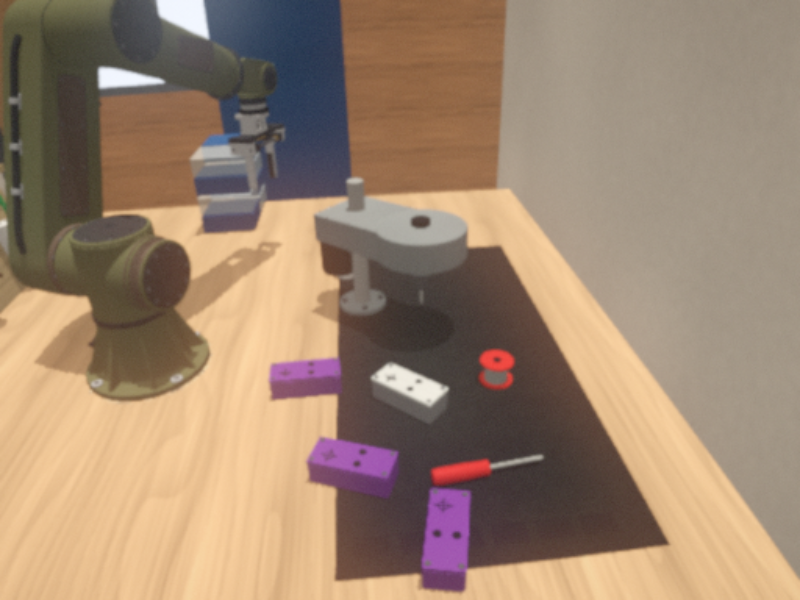

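View pics/top0.png

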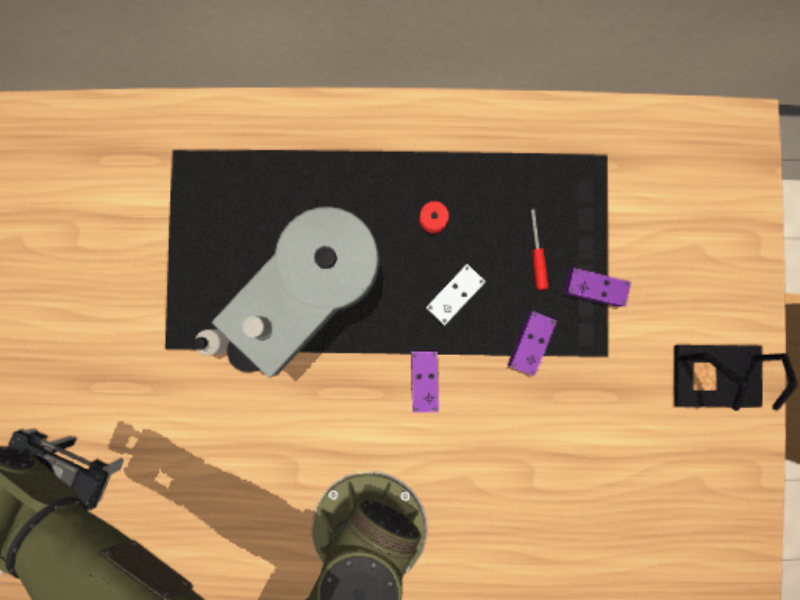

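The side view shows the bit at about (420,297) and the light box at (410,390). The top view shows the light box at (455,293), with its mark end at (447,308), and the black bit-axis cap at (325,257).

There are four candidates in native top pixels: purple at (271,242), (336,220) and (378,184), and the bare-aluminium grey one at (290,187). Only the grey one fits the description, so I'll confirm it with an enlarged crop.

```bash
cat > h.py <<'E'
import numpy as np,cv2
from workcell import robot
def ray(n,uv):
    c=robot.camera_info(n);x,y=cv2.undistortPoints(np.array([[uv]],float),c["mtx"],c["D"])[0,0]
    T=c["cam_to_world"];return T[:3,3],T[:3,:3]@np.array([x,-y,-1.])
def at_z(n,uv,z):
    o,d=ray(n,uv);return o+d*(z-o[2])/d[2]
def tri(a,b):
    o1,d1=ray("top",a);o2,d2=ray("side",b)
    s=np.linalg.lstsq(np.c_[d1,-d2],o2-o1,rcond=None)[0];p,q=o1+d1*s[0],o2+d2*s[1]
    return (p+q)/2,np.linalg.norm(p-q)
def at_depth(n,uv,dep):
    o,d=ray(n,uv);return o+d*dep
def proj(n,P):
    c=robot.camera_info(n);T=c["cam_to_world"];p=(np.asarray(P,float)-T[:3,3])@T[:3,:3]
    return cv2.projectPoints((p*[1,-1,-1]).reshape(-1,1,3),np.zeros(3),np.zeros(3),c["mtx"],c["D"])[0][:,0]
E
python3 - <<'E'
from h import *
t=np.load("top0.npz");s=np.load("side0.npz")
def crop(a,u,v,w,h,k): return cv2.resize(a["p"][v:v+h,u:u+w,::-1],None,fx=k,fy=k,interpolation=cv2.INTER_CUBIC)
A=crop(t,265,162,50,50,8);B=crop(s,232,226,60,50,6)
C=crop(s,250,165,40,40,6);D=crop(t,188,144,40,40,6)
im=np.zeros((600,800,3),np.uint8);im[:400,:400]=A;im[:300,400:760]=B;im[300:540,400:640]=C;im[400:600,:240]=D[:200]
im[300:540,640:800]=D[:, :160]
cv2.imwrite("pics/c1.png",im)
print("mark",tri((285.8,196.8),(251.2,242.9)))
print("bit side",at_z("side",(268.8,196),.056),"cap top",at_z("top",(325/1.5625,257/1.5625),.24))
for r,c in((186,291),(197,286),(164,208)): print(at_depth("top",(c,r),t["d"][r,c]))
print("spool",at_z("top",(272.8,137.2),0),"driver",at_z("top",(339.5,159),.012))
E
```

```text
mark (array([ 0.49394286, -0.16401487,  0.04068803]), np.float64(0.0033677295357199687))
bit side [0.57252877 0.0627716  0.056     ] cap top [0.57485822 0.0737257  0.24      ]
[ 0.52897781 -0.18105966  0.04171623]
[ 0.49133377 -0.16388606  0.04977962]
[0.57460167 0.07186278 0.25360425]
spool [ 0.70276973 -0.11947894  0.        ] driver [ 0.62739024 -0.35219767  0.012     ]
```

View pics/c1.png

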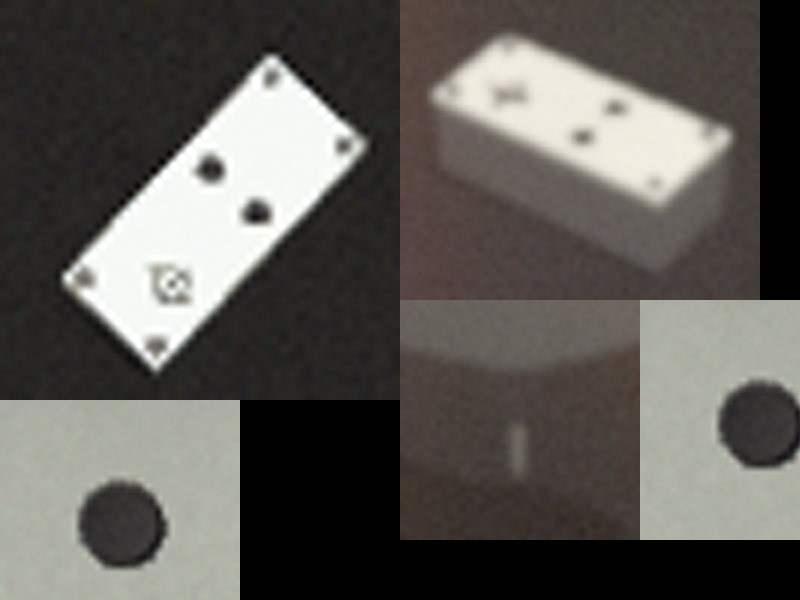

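The crop confirms the grey box: plain aluminium lid, ring and cross at the lower-left end, two dark holes towards the other end. The bit tip is at about (269.2,194.5) in native side pixels. Next I'll fit the box pose in both views.

```bash
cat >> h.py <<'E'
from scipy.optimize import least_squares
def lidcorners(n,img,seed):
    g=cv2.resize(cv2.cvtColor(img,cv2.COLOR_RGB2GRAY),None,fx=4,fy=4,interpolation=cv2.INTER_CUBIC)
    m=(g>150).astype(np.uint8);m=cv2.morphologyEx(m,cv2.MORPH_CLOSE,np.ones((25,25)))
    k,l,st,_=cv2.connectedComponentsWithStats(m);i=l[int(seed[1]*4),int(seed[0]*4)]
    c=cv2.findContours((l==i).astype(np.uint8),cv2.RETR_EXTERNAL,cv2.CHAIN_APPROX_NONE)[0][0]
    q=cv2.minEnclosingTriangle  # unused guard
    h=cv2.convexHull(c);p=cv2.approxPolyN(h,4).reshape(-1,2) if hasattr(cv2,"approxPolyN") else cv2.boxPoints(cv2.minAreaRect(c))
    return (p+.5)/4-.5, st[i]
L=np.array([[65,28,46],[65,-28,46],[-65,-28,46],[-65,28,46.]])/1000
def boxpts(x,P=L):
    c,s=np.cos(x[2]),np.sin(x[2]);return P@np.array([[c,s,0],[-s,c,0],[0,0,1]])+[x[0],x[1],x[3]]
def fit(obs,x0,free_z=True):
    def f(x):
        r=[]
        if len(x)==3:x=np.r_[x,0]
        for n,p in obs.items():
            q=proj(n,boxpts(x));D=np.linalg.norm(q[:,None]-p[None],axis=2);r.append(q-p[D.argmin(1)])
        return np.concatenate(r).ravel()
    s=least_squares(f,x0 if free_z else x0[:3],x_scale=.01,diff_step=1e-5);return s.x,np.sqrt(np.mean(s.fun**2))
E
sed -i '/unused guard/d' h.py
python3 - <<'E'
from h import *
t=np.load("top0.npz");s=np.load("side0.npz")
ct,a=lidcorners("top",t["p"],(282,190));cs,b=lidcorners("side",s["p"],(262,247))
print(ct.round(1).tolist(),a[4]/16,cs.round(1).tolist(),b[4]/16)
x0=np.array([.52,-.18,2.52,0])
for o in({"top":ct,"side":cs},{"top":ct},{"side":cs}):
    print(list(o),fit(o,x0),fit(o,x0,False) )
x,_=fit({"top":ct,"side":cs},x0)
M=np.array([[.035,.008,.046]]);print("mark model",boxpts(x,M),proj("top",boxpts(x,M)),proj("side",boxpts(x,M)))
dd=t["d"][158:171,202:215];cz=[at_depth("top",(c,r),t["d"][r,c])[2] for r in range(160,169) for c in range(204,213)]
print("cap z",np.median(cz))
print("bit",at_z("side",(269.2,194.4),.056),"cap",at_z("top",(207.9,164.2),np.median(cz)),at_z("top",(207.9,164.2),.24))
ms=robot.search_frame("box","top");print([(r["at"],r["conf"]) for r in ms])
E
```

```text
[[310.6, 179.6], [284.1, 207.9], [272.1, 196.1], [298.4, 168.1]] 640.4375 [[287.9, 248.1], [274.6, 260.1], [235.6, 241.6], [249.1, 230.9]] 669.125
['top', 'side'] (array([ 5.22490117e-01, -1.82234997e-01,  2.40092231e+00, -4.13345834e-04]), np.float64(0.6250392137736679)) (array([ 0.5224652 , -0.18239825,  2.40078359]), np.float64(0.6270837617203675))
['top'] (array([ 0.52213605, -0.18154214,  2.39891406,  0.00321647]), np.float64(0.09186362016203527)) (array([ 0.52230987, -0.18185858,  2.39891294]), np.float64(0.10028035118566075))
['side'] (array([ 0.5188748 , -0.22317728,  2.3868214 ,  0.03207098]), np.float64(0.3428213260010874)) (array([ 0.52251543, -0.18331458,  2.40284554]), np.float64(0.8595258631052196))
mark model [[ 0.49126128 -0.16452173  0.04558665]] [[286.08389533 197.05828663]] [[249.61514513 241.74933759]]
cap z 0.25342807774496257
bit [0.57511324 0.07314853 0.056     ] cap [0.57405753 0.07215572 0.25342808] [0.57565187 0.07402707 0.24      ]
[([289.3, 185.5], 0.98), ([270.6, 240.4], 0.72), ([380.9, 182.4], 0.67)]
```

```bash
cat >> h.py <<'E'
from scipy.spatial.transform import Rotation as Ro
def tcp_for(grip,phi,tilt=.698):
    R=Ro.from_euler("xyz",[np.pi,-tilt,phi]);return np.array(grip)-.0784*R.as_matrix()[:,2],R
def delta(pos,R,frm=None):
    st=robot.sense() if frm is None else frm
    d=(np.array(pos)-st["ee_pos"])/.8
    v=(R*Ro.from_euler("xyz",st["tcp_rot"]).inv()).as_rotvec()/(2*np.pi)
    return d.round(4).tolist(),v.round(4).tolist()
E
python3 - <<'E'
from h import *
x=np.array([.5224,-.182,2.40]);h=np.array([np.cos(x[2]),np.sin(x[2]),0])
g=np.r_[x[:2],.028]-.030*h
p,R=tcp_for(g,x[2]);pre=p-.12*R.as_matrix()[:,2]
print(p,pre)
print("pre",delta(pre,R),"hi",delta([.40,.13,.46],R),"hi2",delta([.64,-.29,.40],R))
E
```

```text
[ 0.5816766  -0.23629821  0.08806452] [ 0.63854618 -0.28839156  0.18000001]
pre ([0.5427, -0.9987, -0.1533], [0.0594, 0.0945, -0.0551]) hi ([0.2445, -0.4757, 0.1967], [0.0594, 0.0945, -0.0551]) hi2 ([0.5445, -1.0007, 0.1217], [0.0594, 0.0945, -0.0551])
```

>>> carry_out([
  [[0, 0, 0.19], [0, 0, 0], 1],
  [[0, 0, 0.19], [0, 0, 0], 1],
  [[0, 0, 0.19], [0, 0, 0], 1],
  [[0.05, -0.05, 0.2], [0, 0, 0], 1],
  [[0.24, -0.47, 0.2], [0, 0, 0], 1],
  [[0.24, -0.47, 0.2], [0, 0, 0], 1],
  [[0.24, -0.47, 0.2], [0, 0, 0], 1],
  [[0.24, -0.47, 0.2], [0, 0, 0], 1],
  [[0.24, -0.47, 0.2], [0, 0, 0], 1],
  [[0.24, -0.47, 0.2], [0, 0, 0], 1],
  [[0.24, -0.47, 0.2], [0, 0, 0], 1],
  [[0.24, -0.47, 0.2], [0, 0, 0], 1],
])

```text
time_s: 1.95
ee_pos: [0.3727, 0.1827, 0.4611]
tcp_rot: [3.141, 0.001, 2.761]
wrist_force: [1.2, 0.5, 0.8]
grip_width: 1.001
gripper_force: 0.0
```

>>> carry_out([
  [[0.334, -0.59, 0], [0, 0, 0], 1],
  [[0.334, -0.59, 0], [0, 0, 0], 1],
  [[0.334, -0.59, 0], [0, 0, 0], 1],
  [[0.334, -0.59, 0], [0, 0, 0], 1],
  [[0.334, -0.59, 0], [0, 0, 0], 1],
  [[0.334, -0.59, -0.07], [0.0594, 0.0945, -0.0551], 1],
  [[0.334, -0.59, -0.07], [0.0594, 0.0945, -0.0551], 1],
  [[0.334, -0.59, -0.07], [0.0594, 0.0945, -0.0551], 1],
  [[0.334, -0.59, -0.07], [0.0594, 0.0945, -0.0551], 1],
  [[0.334, -0.59, -0.07], [0.0594, 0.0945, -0.0551], 1],
  [[0.334, -0.59, -0.07], [0.0594, 0.0945, -0.0551], 1],
  [[0.334, -0.59, -0.07], [0.0594, 0.0945, -0.0551], 1],
])

```text
time_s: 2.95
ee_pos: [0.6106, -0.2361, 0.4134]
tcp_rot: [-3.141, -0.696, 2.4]
wrist_force: [0.4, -0.3, 0.1]
grip_width: 1.0
gripper_force: 0.0
```

```bash
cat > pre.py <<'E'
from h import *
x=np.array([.5224,-.182,2.40]);h=np.array([np.cos(x[2]),np.sin(x[2]),0])
g=np.r_[x[:2],.028]-.030*h
p,R=tcp_for(g,x[2]);pre=p-.12*R.as_matrix()[:,2]
print(robot.sense()["qpos"].round(2),robot.sense()["ee_pos"].round(4),robot.sense()["tcp_rot"].round(3))
print("pre",delta(pre,R),"grasp",delta(p,R))
E
python3 pre.py
```

```text
[-0.47  0.82  0.58  0.26  2.4  -1.17] [ 0.6106 -0.2361  0.4134] [-3.141 -0.696  2.4  ]
pre ([0.0349, -0.0654, -0.2917], [0.0002, 0.0002, -0.0001]) grasp ([-0.0362, -0.0003, -0.4067], [0.0002, 0.0002, -0.0001])
```

>>> carry_out([
  [[0.035, -0.065, -0.29], [0, 0, 0], 1],
  [[0.035, -0.065, -0.29], [0, 0, 0], 1],
  [[0.035, -0.065, -0.29], [0, 0, 0], 1],
  [[0.035, -0.065, -0.29], [0, 0, 0], 1],
  [[0.035, -0.065, -0.29], [0, 0, 0], 1],
  [[0.035, -0.065, -0.29], [0, 0, 0], 1],
  [[0.035, -0.065, -0.29], [0, 0, 0], 1],
  [[0.035, -0.065, -0.29], [0, 0, 0], 1],
  [[0.035, -0.065, -0.29], [0, 0, 0], 1],
])

```text
time_s: 3.7
ee_pos: [0.6387, -0.2852, 0.1865]
tcp_rot: [3.138, -0.685, 2.407]
wrist_force: [0.8, 0.2, 0.2]
grip_width: 1.002
gripper_force: 0.0
```

```bash
python3 pre.py
```

```text
[-0.51  1.05  0.68  0.17  2.08 -1.31] [ 0.6387 -0.2852  0.1865] [ 3.138 -0.685  2.407]
pre ([-0.0001, -0.004, -0.0082], [0.0011, 0.0018, -0.0007]) grasp ([-0.0712, 0.0611, -0.1231], [0.0011, 0.0018, -0.0007])
```

>>> carry_out([
  [[0, 0, 0], [0, 0, 0], 1],
  [[0, 0, 0], [0, 0, 0], 1],
  [[0, 0, 0], [0, 0, 0], 1],
])

```text
time_s: 3.95
ee_pos: [0.6385, -0.2851, 0.1858]
tcp_rot: [3.138, -0.685, 2.407]
wrist_force: [0.6, -0.5, -0.0]
grip_width: 1.0
gripper_force: 0.0
```

```bash
python3 pre.py
```

```text
[-0.51  1.05  0.68  0.17  2.08 -1.31] [ 0.6385 -0.2851  0.1858] [ 3.138 -0.685  2.407]
pre ([0.0, -0.0041, -0.0073], [0.0011, 0.0018, -0.0007]) grasp ([-0.071, 0.0611, -0.1222], [0.0011, 0.0018, -0.0007])
```

>>> carry_out([
  [[-0.014, 0.012, -0.024], [0.001, 0.0018, -0.0007], 1],
  [[-0.028, 0.024, -0.049], [0.001, 0.0018, -0.0007], 1],
  [[-0.042, 0.036, -0.073], [0.001, 0.0018, -0.0007], 1],
  [[-0.056, 0.048, -0.097], [0.001, 0.0018, -0.0007], 1],
  [[-0.064, 0.055, -0.11], [0.001, 0.0018, -0.0007], 1],
  [[-0.071, 0.061, -0.122], [0.001, 0.0018, -0.0007], 1],
  [[-0.071, 0.061, -0.122], [0.001, 0.0018, -0.0007], 1],
  [[-0.071, 0.061, -0.122], [0.001, 0.0018, -0.0007], 1],
])

```text
time_s: 4.62
ee_pos: [0.5817, -0.2365, 0.0871]
tcp_rot: [-3.14, -0.7, 2.399]
wrist_force: [0.7, -0.9, 1.1]
grip_width: 1.001
gripper_force: 0.0
```

```bash
python3 pre.py; python3 - <<'E'
from h import *
t,_=robot.snapshot("top");s,_=robot.snapshot("side")
a=cv2.resize(t[140:260,230:390,::-1],(640,480))[:300]
b=cv2.resize(s[180:300,190:350,::-1],(640,480))[:300]
cv2.imwrite("pics/g1.png",np.vstack([a,b]))
E
```

```text
[-0.49  0.98  1.06  0.16  1.78 -1.34] [ 0.5817 -0.2365  0.0871] [-3.14  -0.7    2.399]
pre ([0.0711, -0.0648, 0.1162], [-0.0001, -0.0003, -0.0]) grasp ([-0.0, 0.0003, 0.0013], [-0.0001, -0.0003, -0.0])
```

View pics/g1.png

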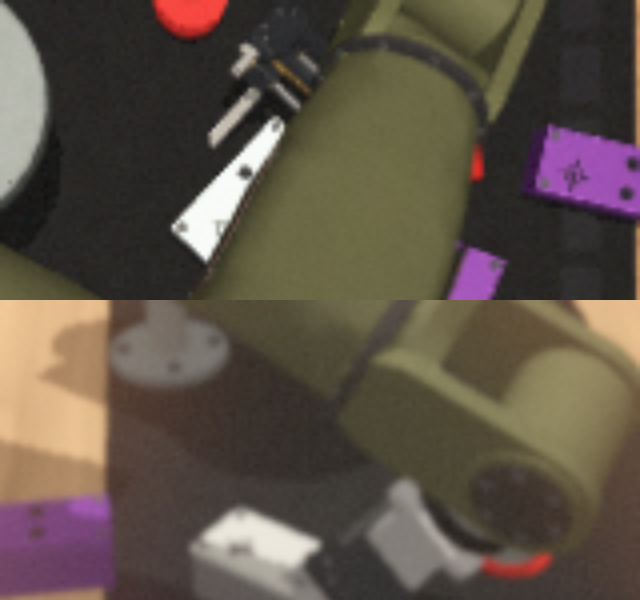

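The fingers straddle the box's plain end, with the left finger at (235,115) parallel to its edge, and the mark end is free. Closing now.

>>> carry_out([
  [[0, 0, 0.001], [0, 0, 0], 0.5],
  [[0, 0, 0.001], [0, 0, 0], 0.4],
  [[0, 0, 0.001], [0, 0, 0], 0.4],
  [[0, 0, 0.001], [0, 0, 0], 0.4],
  [[0, 0, 0.001], [0, 0, 0], 0.4],
  [[0, 0, 0.001], [0, 0, 0], 0.4],
  [[0, 0, 0.001], [0, 0, 0], 0.4],
  [[0, 0, 0.001], [0, 0, 0], 0.4],
], squeeze=25)

```text
time_s: 5.38
ee_pos: [0.5815, -0.2365, 0.087]
tcp_rot: [-3.14, -0.7, 2.399]
wrist_force: [0.9, 0.5, 0.1]
grip_width: 0.597
gripper_force: 25.0
```

```bash
cat > fin.py <<'E'
from h import *
import sys
st=robot.sense();R0=Ro.from_euler("xyz",st["tcp_rot"]).as_matrix()
g0=st["ee_pos"]+.0784*R0[:,2]
box=np.array([.5224,-.182,2.40])
# grip point in box frame along x only; y assumed centred by the fingers
h=np.array([np.cos(2.4),np.sin(2.4)]);xg=(g0[:2]-box[:2])@h;yg=(g0[:2]-box[:2])@[-h[1],h[0]]
print("grip",g0,"xg",xg,"yg",yg)
phi=1.571;bit=np.array([.5748,.0728])
c,s=np.cos(phi),np.sin(phi);Rz=np.array([[c,-s],[s,c]])
for back in(0,.06):
    g=bit-Rz@(np.array([.035-xg,.008]))-back*np.array([c,s])
    p=np.r_[g,g0[2]]-.0784*(Ro.from_euler("z",phi-st["tcp_rot"][2]).as_matrix()@R0)[:,2]
    print(back,p,delta(p,Ro.from_euler("z",phi-st["tcp_rot"][2])*Ro.from_matrix(R0)))
E
python3 fin.py
```

```text
grip [ 0.54421931 -0.20239502  0.02705636] xg -0.029865504530623338 yg 0.00030102216064095824
0 [ 0.58292546 -0.0425797   0.08701217] ([0.0018, 0.2424, 0.0], [-0.0, -0.0, -0.1318])
0.06 [ 0.58293768 -0.1025797   0.08701217] ([0.0018, 0.1674, 0.0], [-0.0, -0.0, -0.1318])
```

>>> carry_out([
  [[0, 0.014, 0], [0, 0, -0.011], 0.4],
  [[0, 0.028, 0], [0, 0, -0.022], 0.4],
  [[0, 0.042, 0], [0, 0, -0.033], 0.4],
  [[0, 0.056, 0], [0, 0, -0.044], 0.4],
  [[0, 0.07, 0], [0, 0, -0.055], 0.4],
  [[0.001, 0.084, 0], [0, 0, -0.066], 0.4],
  [[0.001, 0.098, 0], [0, 0, -0.077], 0.4],
  [[0.001, 0.112, 0], [0, 0, -0.088], 0.4],
  [[0.001, 0.126, 0], [0, 0, -0.099], 0.4],
  [[0.002, 0.14, 0], [0, 0, -0.11], 0.4],
  [[0.002, 0.154, 0], [0, 0, -0.121], 0.4],
  [[0.002, 0.167, 0], [0, 0, -0.132], 0.4],
])

```text
time_s: 6.38
ee_pos: [0.5829, -0.1026, 0.087]
tcp_rot: [-3.14, -0.7, 1.566]
wrist_force: [-0.8, -0.6, 0.5]
grip_width: 0.597
gripper_force: 25.0
```

>>> carry_out([
  [[0, 0, 0], [0, 0, 0], 0.4],
  [[0, 0, 0], [0, 0, 0], 0.4],
  [[0, 0, 0], [0, 0, 0], 0.4],
])

```text
time_s: 6.63
ee_pos: [0.583, -0.1032, 0.087]
tcp_rot: [-3.14, -0.7, 1.572]
wrist_force: [-1.6, 2.2, -0.1]
grip_width: 0.593
gripper_force: 25.0
```

```bash
cat > chk.py <<'E'
from h import *
import sys
t,_=robot.snapshot("top");s,d=robot.snapshot("side");np.savez(sys.argv[1]+".npz",t=t,s=s,d=d)
a=cv2.resize(t[120:240,170:330,::-1],(640,480))[:300]
b=cv2.resize(s[160:280,190:350,::-1],(640,480))[:300]
cv2.imwrite(f"pics/{sys.argv[1]}.png",np.vstack([a,b]))
st=robot.sense();print(st["time_s"],st["qpos"].round(2),st["ee_pos"].round(4),st["tcp_rot"].round(4),st["wrist_force"].round(1))
print("mark side",[(np.round(r["at"],1).tolist(),round(r["conf"],2)) for r in robot.mark_of("mark","side")])
print("to final",delta([.5829,-.0426,.087],Ro.from_euler("xyz",[np.pi,-.7,1.571])))
E
python3 chk.py m1
```

```text
6.7333 [-0.41  0.76  1.47  0.66  1.3  -0.72] [ 0.5831 -0.1033  0.087 ] [-3.1397 -0.7005  1.5711] [-3.   0.7  0.7]
mark side [([182.4, 235.8], 0.87), ([282.5, 322.6], 0.82), ([208.9, 289.3], 0.59)]
to final ([-0.0002, 0.0758, 0.0], [-0.0001, -0.0002, -0.0001])
```

View pics/m1.png

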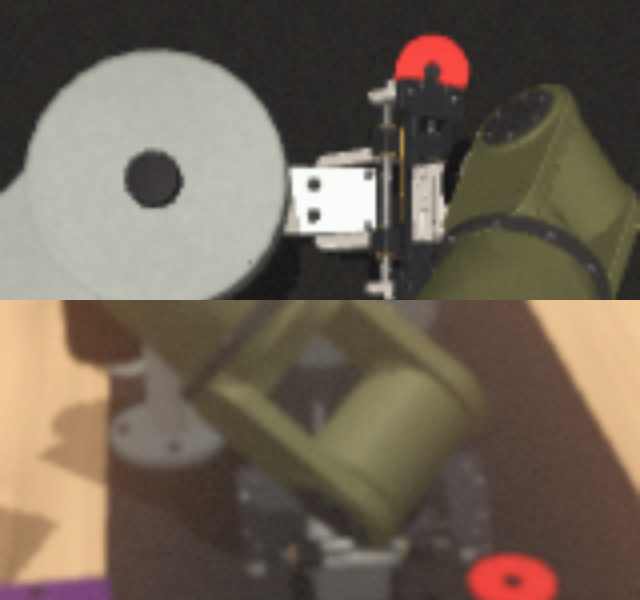

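The box is still squarely gripped, with its plain end and two holes visible at (314,184) and (314,215) in the crop. The spool at (432,70) hasn't moved. I'll check the box position from the holes.

```bash
cat > holes.py <<'E'
from h import *
import sys
def holes(t,u0,v0,u1,v1,save=None):
    g=cv2.resize(cv2.cvtColor(t,cv2.COLOR_RGB2GRAY)[v0:v1,u0:u1],None,fx=8,fy=8,interpolation=cv2.INTER_CUBIC)
    m=(g<140).astype(np.uint8);k,l,st,ce=cv2.connectedComponentsWithStats(m)
    out=[]
    for i in range(1,k):
        x,y,w,h,A=st[i]
        if 200<A<1500 and x>0 and y>0 and x+w<g.shape[1] and y+h<g.shape[0]:
            uv=(ce[i]+.5)/8-.5+[u0,v0];out.append((A,uv.round(2),at_z("top",uv,.046).round(4)))
    return out
if __name__=="__main__":
    z=np.load("top0.npz")["p"]
    for o in holes(z,285,175,303,195):print("before",o)
    a=[int(v) for v in sys.argv[2:6]]
    for o in holes(np.load(sys.argv[1])["t"],*a):print("now",o)
E
python3 holes.py m1.npz 240 160 266 180
```

```text
before (np.int32(484), array([290.88, 182.71]), array([ 0.5398, -0.1801,  0.046 ]))
before (np.int32(483), array([296.64, 188.16]), array([ 0.5217, -0.1997,  0.046 ]))
now (np.int32(443), array([248.02, 165.67]), array([ 0.5954, -0.0349,  0.046 ]))
now (np.int32(483), array([247.96, 173.48]), array([ 0.569 , -0.0351,  0.046 ]))
```

>>> carry_out([
  [[0, 0.008, 0], [0, 0, 0], 0.4],
  [[0, 0.016, 0], [0, 0, 0], 0.4],
  [[0, 0.024, 0], [0, 0, 0], 0.4],
  [[0, 0.032, 0], [0, 0, 0], 0.4],
  [[0.001, 0.04, 0], [0, 0, 0], 0.4],
  [[0.001, 0.048, 0], [0, 0, 0], 0.4],
  [[0.001, 0.056, 0], [0, 0, 0], 0.4],
  [[0.001, 0.064, 0], [0, 0, 0], 0.4],
  [[0.001, 0.07, 0], [0, 0, 0], 0.4],
  [[0.001, 0.074, 0], [0, 0, 0], 0.4],
  [[0.001, 0.076, 0], [0, 0, 0], 0.4],
  [[0.001, 0.076, 0], [0, 0, 0], 0.4],
])

```text
time_s: 7.78
ee_pos: [0.5838, -0.0416, 0.087]
tcp_rot: [-3.14, -0.701, 1.57]
wrist_force: [0.2, 1.0, -1.3]
grip_width: 0.592
gripper_force: 25.0
```

>>> carry_out([
  [[0, 0, 0], [0, 0, 0], 0.4],
  [[0, 0, 0], [0, 0, 0], 0.4],
  [[0, 0, 0], [0, 0, 0], 0.68],
  [[0, 0, 0], [0, 0, 0], 0.68],
  [[0, 0, 0], [0, 0, 0], 0.9],
  [[0, 0, 0], [0, 0, 0], 0.9],
  [[0, 0, 0], [0, 0, 0], 0.9],
  [[0, 0, 0], [0, 0, 0], 0.9],
  [[0, 0, 0], [0, 0, 0], 0.9],
])

```text
time_s: 8.53
ee_pos: [0.5839, -0.0421, 0.087]
tcp_rot: [-3.14, -0.7, 1.57]
wrist_force: [-1.0, -0.9, -0.3]
grip_width: 0.9
gripper_force: 0.0
```

```bash
python3 - <<'E'
from h import *
st=robot.sense();R=Ro.from_euler("xyz",st["tcp_rot"]);print(st["qpos"].round(2))
for d in(.06,.12): print(delta(st["ee_pos"]-d*R.as_matrix()[:,2],R))
print(st["ee_pos"])
E
```

```text
[-0.32  0.73  1.53  0.71  1.23 -0.68]
([0.0001, -0.0483, 0.0574], [0.0, 0.0, 0.0])
([0.0001, -0.0967, 0.1147], [0.0, 0.0, 0.0])
[ 0.58387472 -0.04213826  0.08704831]
```

>>> carry_out([
  [[0, -0.012, 0.0145], [0, 0, 0], 0.95],
  [[0, -0.024, 0.029], [0, 0, 0], 0.95],
  [[0, -0.048, 0.057], [0, 0, 0], 0.95],
  [[0, -0.072, 0.085], [0, 0, 0], 0.95],
  [[0, -0.097, 0.115], [0, 0, 0], 0.95],
  [[0, -0.13, 0.16], [0, 0, 0], 0.95],
  [[0, -0.17, 0.2], [0, 0, 0], 0.95],
  [[-0.05, -0.2, 0.24], [0, 0, 0], 0.95],
  [[-0.1, -0.23, 0.27], [0, 0, 0], 0.95],
  [[-0.15, -0.26, 0.3], [0, 0, 0], 0.95],
  [[-0.2, -0.29, 0.32], [0, 0, 0], 0.95],
  [[-0.25, -0.32, 0.32], [0, 0, 0], 0.95],
])

```text
time_s: 9.53
ee_pos: [0.4256, -0.2727, 0.3346]
tcp_rot: [3.141, -0.699, 1.572]
wrist_force: [-0.1, -0.4, -0.1]
grip_width: 0.947
gripper_force: 0.0
```

```bash
sed -i '/^a=\|^b=\|imwrite/d' chk.py; cat >> chk.py <<'E'
a=cv2.resize(s[175:225,240:300,::-1],(720,600),interpolation=cv2.INTER_CUBIC)[:600]
cv2.imwrite(f"pics/{sys.argv[1]}.png",a)
cv2.imwrite(f"pics/{sys.argv[1]}f.png",np.vstack([cv2.resize(t[:,:,::-1],(400,300)),cv2.resize(s[:,:,::-1],(400,300))]))
E
python3 chk.py f1; python3 holes.py f1.npz 225 160 255 180
```

```text
9.6333 [-0.8   0.36  1.46  0.48  1.83 -0.8 ] [ 0.4239 -0.2746  0.3344] [ 3.1409 -0.6978  1.5667] [-0.4 -0.3 -0.6]
mark side [([284.6, 322.6], 0.78), ([273.4, 198.3], 0.77), ([208.4, 289.5], 0.66), ([179.1, 239.8], 0.6), ([271.3, 194.2], 0.5)]
to final ([0.1966, 0.2886, -0.3082], [0.0002, 0.0, 0.0006])
before (np.int32(484), array([290.88, 182.71]), array([ 0.5398, -0.1801,  0.046 ]))
before (np.int32(483), array([296.64, 188.16]), array([ 0.5217, -0.1997,  0.046 ]))
now (np.int32(209), array([243.34, 175.27]), array([ 0.5627, -0.0196,  0.046 ]))
```

View pics/f1.png

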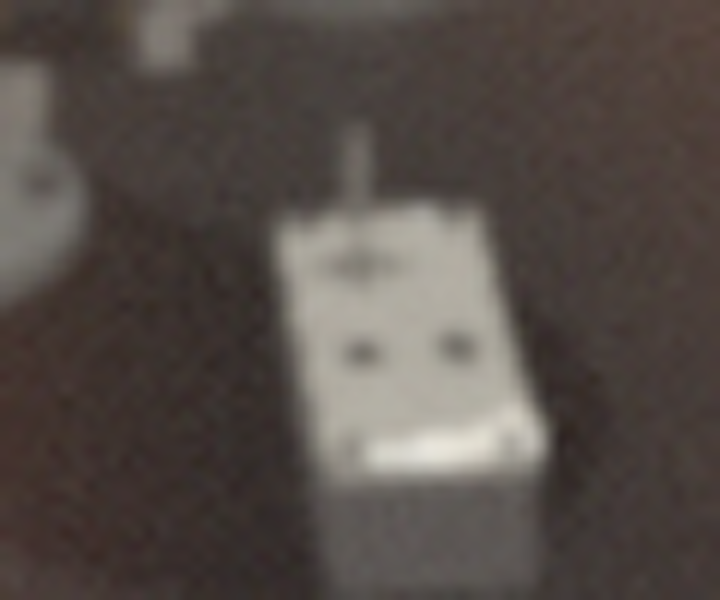

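View pics/f1f.png

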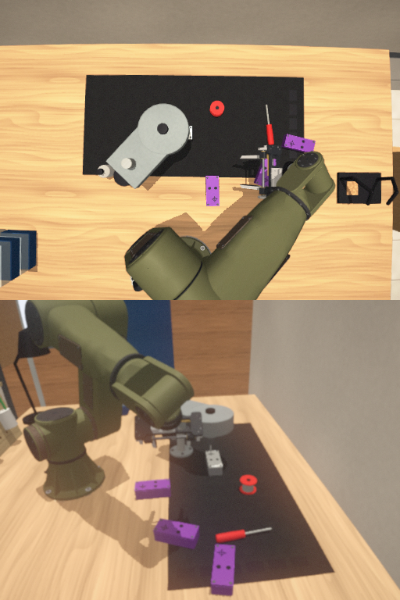

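The bit at (358,180–235) in the crop comes straight down onto the lid, just behind and above the mark at (360,263). The box is flat and free, and nothing else has moved. I'll work out the remaining offset.

```bash
python3 - <<'E'
from h import *
def n(c):return (240+(c[0]+.5)/12-.5,175+(c[1]+.5)/12-.5)
for k,c in dict(mark=(360,263),h1=(361,352),h2=(458,347)).items(): print(k,at_z("side",n(c),.046))
# expected pixels of bit tip, and of mark if aligned, from bit estimate
for b in((.575,.073),): print((proj("side",[[*b,.056],[*b,.046],[*b,.095]])-[240,175]+.5)*12-.5)
# residual of side calib at the original place (holes known)
s0=np.load("side0.npz")["p"]
g=cv2.resize(cv2.cvtColor(s0,cv2.COLOR_RGB2GRAY)[236:256,252:276],None,fx=8,fy=8,interpolation=cv2.INTER_CUBIC)
# bit bottom profile, before and now
for s in(s0,np.load("f1.npz")["s"]):
    print(cv2.cvtColor(s,cv2.COLOR_RGB2GRAY)[184:204,266:274])
E
```

```text
mark [0.57658353 0.07621899 0.046     ]
h1 [0.57117294 0.0287195  0.046     ]
h2 [0.5978538  0.02792422 0.046     ]
[[355.56273829 238.59042524]
 [355.7897408  269.12600261]
 [354.64715337 117.08999842]]
[[ 66  70  67  70  71  65  65  63]
 [ 63  66  76  79  77  62  67  68]
 [ 64  69  84  96  91  72  65  67]
 [ 63  73  88 102 100  74  64  67]
 [ 64  74  85 102  95  75  65  67]
 [ 63  68  87 103  97  73  65  60]
 [ 67  69  88 105  94  75  63  65]
 [ 68  68  84 102  96  73  64  65]
 [ 60  70  83  99  91  73  64  64]
 [ 66  66  72  91  83  72  62  62]
 [ 63  62  69  78  75  64  64  63]
 [ 60  62  62  61  64  62  60  60]
 [ 54  54  54  52  51  57  59  54]
 [ 53  49  48  53  53  54  57  53]
 [ 50  54  54  50  51  53  57  54]
 [ 57  53  54  52  51  53  48  53]
 [ 52  51  52  55  54  53  50  49]
 [ 52  52  51  52  52  51  51  51]
 [ 52  52  50  50  53  50  54  55]
 [ 52  55  51  51  53  45  51  49]]
[[ 64  69  70  68  67  67  67  65]
 [ 64  68  75  83  82  66  64  68]
 [ 66  71  82  93  90  70  64  66]
 [ 66  69  84 103  96  69  66  64]
 [ 63  69  86 102  99  73  65  64]
 [ 66  71  87 105  97  74  63  63]
 [ 63  66  84 101  97  71  67  66]
 [ 67  76  92 105 101  85  84  85]
 [ 86 103 111 112 114 118 124 129]
 [123 143 143 135 142 152 160 163]
 [153 163 162 152 155 163 169 172]
 [168 166 160 148 149 160 167 171]
 [160 152 142 134 132 144 150 161]
 [156 147 134 131 130 144 148 158]
 [164 160 155 148 146 160 164 169]
 [173 172 168 166 163 169 171 173]
 [174 173 171 174 172 173 173 172]
 [170 172 172 173 173 175 172 171]
 [167 171 169 168 168 170 173 172]
 [167 167 160 146 141 156 167 172]]
```

The side view puts the mark about 1–2 mm from the bit axis: it's seen at (269.4,196.5), and perfect alignment would be (269.2,196.6). The top view agrees, and the limit is 6 mm. Handing in.

```bash
python3 -c "
from workcell import robot
print(robot.close_job())"
```

```text
the job is handed in; nothing more can be done
None
```

The job is handed in with no verdict returned: the box is flat and released under the drill, its ring about 1–2 mm (limit 6 mm) off the bit axis in the last pictures, the arm backed away, and the bystanders looked unmoved.

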